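# Back off the steriliser's clamp wheel one turn

### The job

The bench steriliser has cooled and its gauge is at rest, so ease the lid clamp: with your fingertips or the outside of your fingers, push the hand wheel on top anticlockwise (seen from above) by its upright red handle through exactly one full turn, so that the handle comes back to where it began, and then leave it there. Push the handle all the way round and never take it between the fingers; turn neither the wrong way nor on past the one turn, and leave everything else on the desk where it is.

Things in the scene. Friction and masses are not known exactly. Their poses are not given: they have to be found in the camera images.
- steriliser: Round steel top-loading steriliser, fixed to the desk, turned up to 40 degrees either way; 254 mm across at the lid, with a flat yoke bar across it (along its own y, 320 mm long). Lid, yoke, gauge and valves stay lower than 255 mm. Origin under its centre.
- wheel_axis (a point): Point on the upright axis of the hand wheel, level with the top of its rim, 270 mm above the desk. The black rim is 172 mm across its outside (centreline radius 78 mm, 16 mm thick); four steel spokes join it to a hub (radius 20 mm, up to 287 mm above the desk). Axes: those of the steriliser, z up.
- handle (a point): Centre, half-way up, of the upright red handle on the wheel's rim at one spoke's end, 78 mm from the axis and 300 mm above the desk (it climbs 3 mm a turn with the screw). The red sleeve is round, 20 to 23 mm across, 52 mm tall (274 to 326 mm above the desk), stands free all round above the rim, and spins on its pin.
- grip: The red sleeve of the handle itself; origin at the centre of its underside, 274 mm above the desk. Its own yaw is free.
- wheel (a joint): Angle of the hand wheel in rad, growing anticlockwise seen from above; it starts somewhere between -0.6 and 0.6, one turn adds 6.283. At 0 the handle lies on the steriliser's -x side of the axis. Stiff screw: it takes 4 to 6 N at the handle, and stays where it is left without coasting.
- pump_bottle: White pump bottle of hand disinfectant, 62 x 42 x 168 mm, loose, upright; origin under its centre. Bystander.
- gel_tube: White tube of electrode gel standing on its round green cap (38 mm across, 137 mm tall), loose; origin under its centre. Bystander near the steriliser.
- syringe: Empty clear syringe, 150 mm long, 21 mm barrel, lying on the right of the desk; origin on the desk under its middle. Bystander.
- swab_jar: Glass jar with steel lid, 68 mm across, 100 mm tall, near the steriliser; origin under its centre. Bystander.
- amplifier: Flat white recording box, 75 x 115 x 28 mm; origin under its centre. Bystander.
- tape_roll: Roll of paper tape lying flat, 90 mm across, 25 mm tall; origin under its centre. Bystander.

How it is judged:
By the outcome, as a careful person would: the job done as asked, in the order asked, and still so for the second after the job is handed in, with the robot touching nothing.
It also fails if it takes over 61 s, if anything falls off the work surface, if the arm or the gripper's body presses on something with over 40 N, if the wrist force passes 120 N, or if a joint passes its speed limit or range.

### The arm

A 7-joint arm with a two-finger parallel gripper is mounted at the origin on the work surface. World frame = base frame: x ahead of the robot, y to its left, z up, the work surface at z = 0. Lengths are in m, angles in rad, forces in N, time in s.
With the tool pointing down it reaches from about 0.425 to 0.875 m from the base axis. Payload 8.4 kg.
Tool frame: the origin (TCP) lies at the very end of the fingers, on their centre line; the grasp point (between the pads) lies 19 mm behind it (robot.grip_depth is the distance from the TCP to the grasp point, in m); z points along the fingers, y is the direction in which the jaws open and shut (so a half turn about z gives the same grasp; the last joint's range is limited). The gripper opens to 85 mm and grips with 20 to 120 N. Pads are 22 mm wide; open, the fingers measure 114 mm over their backs; the gripper's body (76 mm by 85 mm) begins 54 mm behind the grasp point. The pads swing forward as they close: fully open they stand 13 mm farther back than shut.
Start: joints at [-1.206, 0.333, 0.04, 1.465, -0.013, 1.343, -0.059], TCP at [0.291, 0.581, 0.231] pointing down, gripper open.
Joint ranges: [-2.58, 2.58], [-0.38, 2.09], [-1.3, 1.39], [0.25, 2.4], [-1.5, 4.64], [0.08, 2.09], [-2.65, 2.65]. Speed limits (rad/s): [2.22, 2.22, 2.79, 2.79, 3.14, 3.14, 3.14].

### API

Orientations are given as a rotation vector (axis times angle).
In Python, from plant import robot gives the robot as it stands.
- The arm moves only by the tool drive_tool, never from a script. Its argument "targets" is a list of rows, each a list of 3 entries, a list of its own where there are three numbers: the shift along the tool's x, y, z in units of 25 mm (1.0 is 25 mm), then the turn about the tool's z in units of 10 degrees (1.0 is 10 degrees), then the finger opening in mm, from 0 to 85.4. In form: [[[tx, ty, tz], twist, claw], ...]. A call has 1 to 8 rows; each row is the pose to reach, as a shift and turn from the pose commanded when the call began, along the tool's axes at that moment; what a row does not reach only later rows make up. A row lasts 1/8 s, in which the tool goes at most 62.5 mm and 10.7 degrees, less where a joint would pass 70% of its speed; a pose out of reach is approached as far as the arm can. A call with a gripper value outside its range is refused whole. The fingers move at their own pace and stop on an object; the grip force is fixed at half the most. Time passes only in rows, so rows that repeat a pose let the fingers close. It gives the time, the measured TCP pose, the force and the opening at its end, in the units of the state.
- robot.state(): the state, without advancing time (a new reading comes with each control period).
- robot.get_image(name): name is "scene" or "top" or "wrist"; returns the picture (480x640x3 uint8, red, green, blue); there is no depth.
- robot.camera_model(name): a dict with "intrinsics" (3x3 intrinsics, pixels), "R" (3x3) and "t" (3): a world point X has camera coordinates R X + t; the wrist camera has in their place "T_tool_cam" (4x4, takes a point from camera to tool coordinates, whose origin is the TCP and whose axes are the flange's). Camera axes: x right, y down, z forward; pixel columns grow to the right and rows downward; lengths in m; the calibration is good to about 2 mm. A picture is of the moment at which its call begins: read the wrist's pose just before it. camera_model takes no time and is no camera call.
- robot.hand_in(): hands the job in, once; it reports no verdict.
Trained networks look in the newest picture that a camera, given by its name, has taken for a name from the list of things; names that differ only in an ending like _2 or _b are one class to them, and where a whole thing is asked for, a point or a joint stands for the part that bears it (a point fixed in the world has none). Each returns a list of dicts, best first, with "score" (0 to 1); they miss things now and then, are a little off and sometimes report something else, mostly with a low value. They report only what shows in the picture. A call takes as long as a camera call.
- robot.cut_out(camera, thing): "region" (480x640 bool, what is visible of it) and "rect" ([centre column, centre row, width, height] in pixels, round what is visible of it).
The state is a dict: "t": time; "joints": joint angles; "dq": joint speeds; "joint_efforts": joint torques, N m; "eef_pos": TCP position; "orientation": TCP orientation; "ft_force": force on the tool from outside, world axes, zero at the start; "moment": the same for the moment, N m; "finger_gap": finger opening in m.
Only numpy, scipy, OpenCV 4.12 (cv2) and the standard library are available. Lean on these libraries where they do the work, as an engineer would, in place of code of your own. Each camera call takes 0.05 s, during which the arm holds its last target.

## Working session

There is one attempt and no reset: what is moved stays moved. The work goes in short steps, Python scripts to look and compute and a tool call to move; the robot and the scene stay as the last step left them, time stands still between calls to the robot, and variables do not carry over. Pictures are saved under pics/ and viewed, and the job is handed in when it is done.

Besides the shell and the picture viewer there is one more tool, called after "Emit:" as a command line: name --argument value ..., lists and objects as JSON in quotes. drive_tool: Moves the arm, as the interface text tells. Its arguments: {"type":"object","properties":{"targets":{"type":"array","items":{"type":"array"}}},"required":["targets"]}

```bash
mkdir -p pics; ls; cat > h.py <<'E'
import numpy as np,cv2
from scipy.spatial.transform import Rotation as Ro
from plant import robot
def snap(n,f):
    im=robot.get_image(n); cv2.imwrite('pics/'+f,cv2.cvtColor(im,cv2.COLOR_RGB2BGR)); return im
def ray(n,u,v,z):
    m=robot.camera_model(n);K=np.array(m['intrinsics']);R=np.array(m['R']);t=np.array(m['t'])
    d=R.T@np.linalg.solve(K,[u,v,1.]);o=-R.T@t
    return o+d*(z-o[2])/d[2]
def proj(n,X):
    m=robot.camera_model(n);K=np.array(m['intrinsics']);p=K@(np.array(m['R'])@np.array(X)+np.array(m['t']));return p[:2]/p[2]
E
python3 - <<'E'
from h import *
s=robot.state();print(s)
for n in('scene','top'):
    snap(n,n+'0.png')
    m=robot.camera_model(n);print(n,-np.array(m['R']).T@m['t'])
    for th in('handle','wheel','grip','steriliser'):
        for r in robot.cut_out(n,th)[:2]:print(n,th,r['score'],np.round(r['rect'],1))
print(robot.state()['t'])
E
```

```text
pics
{'t': 0.0, 'joints': array([-1.20621386,  0.33392144,  0.03986425,  1.46630594, -0.01342194,
        1.34332367, -0.05849939]), 'dq': array([-3.97679120e-05,  9.66080142e-04,  1.43381335e-03,  4.94716438e-04,
        9.02233381e-04,  6.87284744e-04,  7.66665865e-04]), 'joint_efforts': array([-2.98223640e-04, -6.58544040e+01,  1.36520661e+00, -4.05561340e+01,
        1.66837906e-02,  1.27935538e-02, -2.80829875e-05]), 'eef_pos': array([0.29056654, 0.58089948, 0.23039736]), 'orientation': array([-7.21946837e-01, -3.05720502e+00,  2.61609060e-03]), 'ft_force': array([-0.1304532 , -0.67426537, -0.7869675 ]), 'moment': array([ 0.01232926, -0.01766166, -0.04305679]), 'finger_gap': 0.08529809438488778}
scene [1.76287852 0.37622502 1.01792987]
scene handle 0.82 [356.1 200.3  63.9  61.3]
scene handle 0.74 [513.8 276.   31.1  45.7]
scene wheel 0.63 [356.3 201.3  73.6  55. ]
scene grip 0.67 [351.4 182.4   6.1  13.7]
scene steriliser 0.69 [353.9 244.1 128.2 145.6]
top [ 0.44210026 -0.01586185  1.36350997]
top handle 0.93 [276.8 259.9  78.3  73.7]
top wheel 0.83 [277.4 258.6  74.5  75.8]
top steriliser 0.85 [278.7 266.7 135.4 121.4]
top steriliser 0.39 [277.6 259.1  76.1  74.5]
0.5
```

View pics/scene0.png

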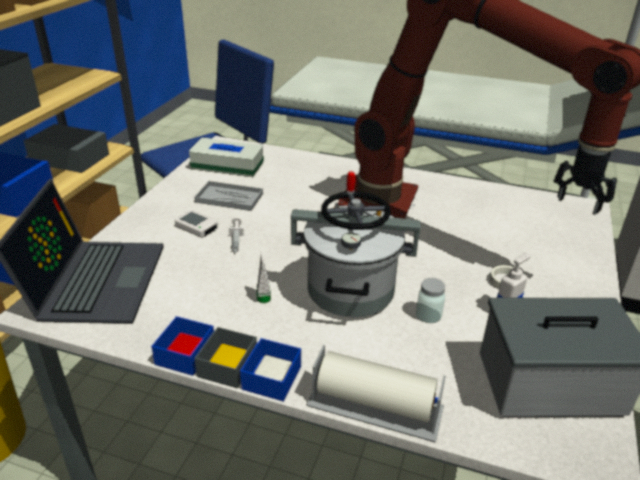

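View pics/top0.png

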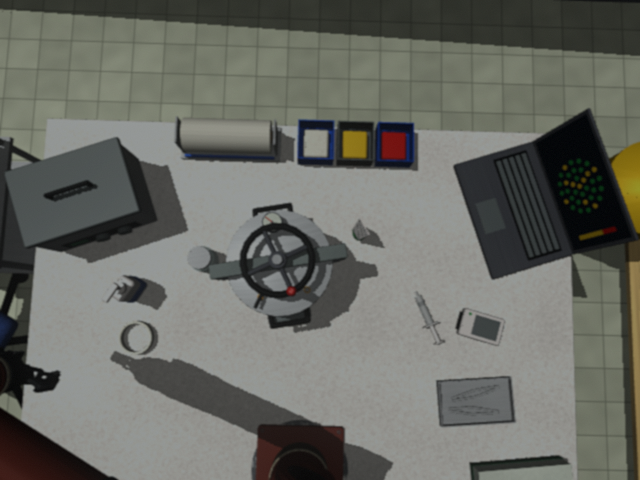

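```bash
python3 - <<'E'
import cv2
a=cv2.imread('pics/top0.png')[190:340,190:370];cv2.imwrite('pics/topc.png',cv2.resize(a,None,fx=4,fy=4,interpolation=2))
a=cv2.imread('pics/scene0.png')[150:330,260:460];cv2.imwrite('pics/scenec.png',cv2.resize(a,None,fx=3,fy=3,interpolation=2))
E
```

```text
(no output)
```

View pics/topc.png

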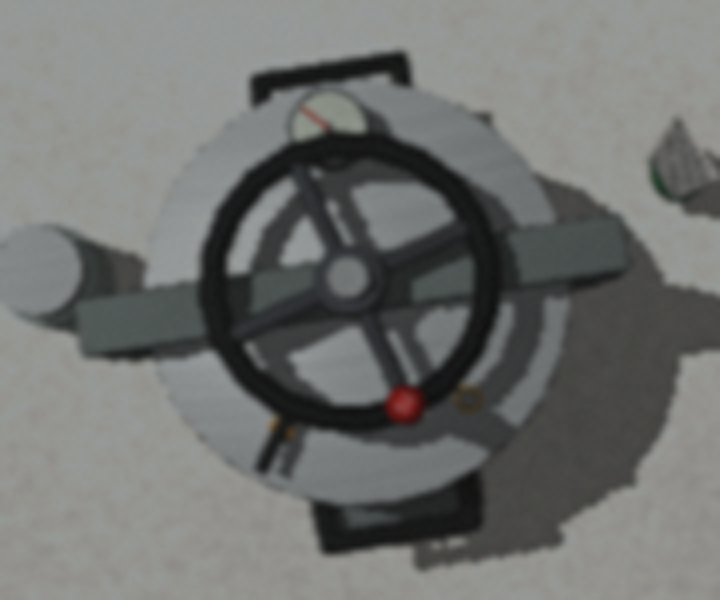

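View pics/scenec.png

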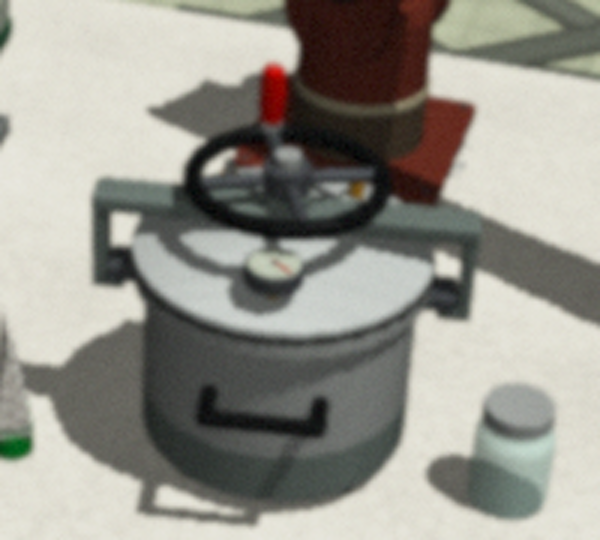

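Scene: the wheel is centred near (277,260) in the top picture. The red handle is at about (291,291), on the robot's side. The gel tube, jar and pump bottle all stand well below wheel height. Next I'll measure the axis and the handle.

```bash
cat >> h.py <<'E'
def red(n,im):
    a=im.astype(int);m=((a[...,0]>90)&(a[...,0]>2*a[...,1])&(a[...,0]>2*a[...,2])).astype(np.uint8)
    k,l,st,c=cv2.connectedComponentsWithStats(m)
    return [(st[i,4],c[i],st[i,:4]) for i in range(1,k) if st[i,4]>8]
E
python3 - <<'E'
from h import *
from scipy.optimize import least_squares
im=cv2.cvtColor(cv2.imread('pics/top0.png'),cv2.COLOR_BGR2RGB)
sc=cv2.cvtColor(cv2.imread('pics/scene0.png'),cv2.COLOR_BGR2RGB)
for r in red('top',im): print('top',r)
for r in red('scene',sc): print('sc',r)
g=im.max(2); m=(g<50).astype(np.uint8);m[:220]=0;m[300:]=0;m[:,:235]=0;m[:,320:]=0
# dark ring pixels -> world z=.262 ; fit the annulus: maximise darkness
G=cv2.GaussianBlur(im.astype(np.float32).mean(2),(0,0),.7)
th=np.linspace(0,2*np.pi,180,endpoint=False)
def cost(p,z=.266):
    s=0
    for r in(.073,.078,.083):
        P=np.array([proj('top',[p[0]+r*np.cos(t),p[1]+r*np.sin(t),z]) for t in th[::3]],np.float32)
        s+=np.minimum(cv2.remap(G,P[None,:,0],P[None,:,1],1),80).mean()
    return s
from scipy.optimize import minimize
c0=ray('top',277,259.5,.266)[:2];print(c0)
r=minimize(cost,c0,method='Nelder-Mead',options=dict(initial_simplex=[c0,c0+[.006,0],c0+[0,.006]]));print(r.x,r.fun,cost(c0))
print('hub',proj('top',[*r.x,.287]))
for a,c,b in red('top',im):
    if a<200:
        for z in(.322,):print('handle',ray('top',*c,z), np.hypot(*(ray('top',*c,z)[:2]-r.x)))
for a,c,b in red('scene',sc): print(c, ray('scene',*c,.30))
E
```

```text
top (np.int32(576), array([393.        , 145.02083333]), array([382, 132,  23,  27], dtype=int32))
top (np.int32(38), array([290.07894737, 290.36842105]), array([287, 287,   7,   7], dtype=int32))
sc (np.int32(1025), array([553.52780488,  23.01756098]), array([495,   0, 116,  48], dtype=int32))
sc (np.int32(151), array([632.33112583,  57.51655629]), array([623,  51,  17,  16], dtype=int32))
sc (np.int32(21), array([626.85714286,  96.14285714]), array([623,  94,   8,   5], dtype=int32))
sc (np.int32(46), array([399.15217391, 150.65217391]), array([394, 147,  10,   9], dtype=int32))
sc (np.int32(125), array([351.152, 180.664]), array([348, 172,   8,  19], dtype=int32))
sc (np.int32(310), array([405.53548387, 196.64193548]), array([392, 184,  25,  27], dtype=int32))
sc (np.int32(23), array([ 56.86956522, 205.26086957]), array([ 54, 200,   7,  12], dtype=int32))
sc (np.int32(443), array([184.35214447, 343.41309255]), array([168, 333,  33,  22], dtype=int32))
[0.53784845 0.06086939]Traceback (most recent call last):
  File "<stdin>", line 19, in <module>
    res = _minimize_neldermead(fun, x0, args, callback, bounds=bounds,
                               **options)
    fxr = func(xr)
    fx = function(np.copy(x), *(wrapper_args + args))
  File "<stdin>", line 14, in cost
  File "h.py", line 11, in proj
    m=robot.camera_model(n);K=np.array(m['intrinsics']);p=K@(np.array(m['R'])@np.array(X)+np.array(m['t']));return p[:2]/p[2]
ValueError: time passes only in moves, steps and waits
```

```bash
sed -i 's/m=robot.camera_model(n);/m=cam(n);/' h.py; cat >> h.py <<'E'
import pickle,os
_C={}
def cam(n):
    if n in _C: return _C[n]
    f='cam_%s.pkl'%n
    if not os.path.exists(f): pickle.dump({k:np.array(v) for k,v in robot.camera_model(n).items()},open(f,'wb'))
    _C[n]=pickle.load(open(f,'rb'));return _C[n]
E
python3 - <<'E'
from h import *
from scipy.optimize import minimize
im=cv2.cvtColor(cv2.imread('pics/top0.png'),cv2.COLOR_BGR2RGB)
sc=cv2.cvtColor(cv2.imread('pics/scene0.png'),cv2.COLOR_BGR2RGB)
def fit(n,im,c0):
    G=cv2.GaussianBlur(im.astype(np.float32).mean(2),(0,0),.7)
    th=np.linspace(0,2*np.pi,60,endpoint=False)
    def cost(p,z=.266):
        s=0
        for r in(.073,.078,.083):
            P=np.array([proj(n,[p[0]+r*np.cos(t),p[1]+r*np.sin(t),z]) for t in th],np.float32)
            s+=np.minimum(cv2.remap(G,P[None,:,0],P[None,:,1],1),80).mean()
        return s
    r=minimize(cost,c0,method='Nelder-Mead',options=dict(initial_simplex=[c0,c0+[.006,0],c0+[0,.006]]));print(n,r.x,r.fun,cost(c0));return r.x
c=fit('top',im,np.array([.538,.061])); c2=fit('scene',sc,np.array([.538,.061]))
print('hub',proj('top',[*c,.287]))
h=ray('top',290.08,290.37,.324);print(h,np.hypot(*(h[:2]-c)))
h=ray('scene',351.15,180.66,.30);print(h,np.hypot(*(h[:2]-c)))
print(cam('wrist'))
E
```

```text
top [0.53692932 0.05964889] 97.21672058105469 100.86034
scene [0.53875885 0.06250366] 80.20944213867188 81.45044
hub [276.90143127 259.08466932]
[0.46799328 0.02699549 0.324     ] 0.07627858620565174
[0.46264016 0.02653552 0.3       ] 0.08133495063665726
{'intrinsics': array([[361.55058847,   0.        , 327.24551725],
       [  0.        , 361.55058847, 237.73927999],
       [  0.        ,   0.        ,   1.        ]]), 'T_tool_cam': array([[-4.38044475e-04, -9.64898491e-01, -2.62622752e-01,
         6.68753377e-02],
       [ 9.99999185e-01, -7.37524992e-04,  1.04177049e-03,
        -3.86019214e-04],
       [-1.19889362e-03, -2.62622082e-01,  9.64898028e-01,
        -1.42909391e-01],
       [ 0.00000000e+00,  0.00000000e+00,  0.00000000e+00,
         1.00000000e+00]])}
```

Emit:
drive_tool --targets '[[[0, 0, -1], -1, 0], [[0, 0, -2], -1, 0], [[0, 0, -4], -1, 0], [[0, 0, -4], -1, 0]]'

```text
t: 1.0
eef_pos: [0.2915, 0.5827, 0.3361]
orientation: [0.453, 3.107, 0.011]
ft_force: [0.1, 0.6, 0.2]
finger_gap: 0.0121
```

```bash
python3 - <<'E'
from h import *
s=robot.state();print(s['joints'],s['eef_pos'],s['t'],s['finger_gap']);print(Ro.from_rotvec(s['orientation']).as_matrix().round(3))
E
```

```text
[-1.19180616  0.30316912  0.02213222  1.29375265 -0.00661988  1.53739026
  0.11083365] [0.29145959 0.58265317 0.33608532] 1.0 0.012086148102234578
[[-0.958  0.285  0.003]
 [ 0.285  0.958  0.007]
 [-0.001  0.007 -1.   ]]
```

```bash
cat >> h.py <<'E'
C0=np.array([.5375,.0605])
def plan(tgts):
    """tgts: list of (x,y,z,yawdeg) -> rows from the measured pose"""
    s=robot.state();R=Ro.from_rotvec(s['orientation']).as_matrix();p=s['eef_pos']
    yaw=np.degrees(np.arctan2(R[1,0],R[0,0]))
    print('t',round(s['t'],2),'p',p.round(4),'yaw',round(yaw,1),'q',s['joints'].round(2),'F',np.round(s['ft_force'],1),'gap',round(s['finger_gap'],4))
    for x,y,z,w in tgts:
        d=R.T@(np.array([x,y,z])-p)/.025
        print([list(d.round(2)),round(-((w-yaw+180)%360-180)/10,2)])
E
python3 - <<'E'
from h import *
plan([(.441,.053,.40,-45)])
E
```

```text
t 1.0 p [0.2915 0.5827 0.3361] yaw 163.4 q [-1.19  0.3   0.02  1.29 -0.01  1.54  0.11] F [0.1 0.6 0.2] gap 0.0121
[[np.float64(-11.78), np.float64(-18.58), np.float64(-2.68)], np.float64(-15.16)]
```

Emit:
drive_tool --targets '[[[-0.3, -0.5, -1.2], 1, 0], [[-0.9, -1.5, -2.4], 2, 0], [[-1.8, -2.8, -2.7], 3, 0], [[-2.7, -4.2, -2.7], 4, 0], [[-3.6, -5.6, -2.7], 5, 0], [[-4.5, -7.0, -2.7], 6, 0], [[-5.4, -8.4, -2.7], 7, 0], [[-6.3, -9.8, -2.7], 8, 0]]'

```text
t: 2.0
eef_pos: [0.372, 0.3001, 0.3983]
orientation: [-2.351, -2.084, 0.001]
ft_force: [0.1, 0.4, -0.1]
finger_gap: 0.0
```

```bash
python3 - <<'E'
from h import *
plan([(.441,.053,.40,-45)])
E
```

```text
t 2.0 p [0.372  0.3001 0.3983] yaw 83.1 q [-1.05 -0.07  0.26  1.58  0.02  1.63 -0.91] F [ 0.1  0.4 -0.1] gap 0.0
[[np.float64(-9.48), np.float64(3.93), np.float64(-0.07)], np.float64(12.81)]
```

Emit:
drive_tool --targets '[[[-1.2, 0.5, 0], 1, 0], [[-2.4, 1.0, 0], 2, 0], [[-3.5, 1.5, 0], 3, 0], [[-4.5, 1.9, 0], 4, 0], [[-5.4, 2.2, 0], 5, 0], [[-6.2, 2.5, 0], 6, 0], [[-7.0, 2.9, 0], 7, 0], [[-7.8, 3.2, 0], 8, 0]]'

```text
t: 3.0
eef_pos: [0.429, 0.0979, 0.3982]
orientation: [3.14, 0.085, -0.001]
ft_force: [0.1, -0.5, 0.4]
finger_gap: -0.0001
```

```bash
python3 - <<'E'
from h import *
plan([(.441,.053,.40,-45)])
E
```

```text
t 3.0 p [0.429  0.0979 0.3982] yaw 3.1 q [-0.78 -0.17  0.39  1.66  0.06  1.64 -1.91] F [ 0.1 -0.5  0.4] gap -0.0001
[[np.float64(0.38), np.float64(1.82), np.float64(-0.07)], np.float64(4.81)]
```

Emit:
drive_tool --targets '[[[0.1, 0.5, 0], 0.9, 0], [[0.2, 1.0, 0], 1.8, 0], [[0.3, 1.4, 0], 2.7, 0], [[0.4, 1.8, 0], 3.4, 0], [[0.4, 1.8, 0], 3.4, 0]]'

```text
t: 3.62
eef_pos: [0.4416, 0.0537, 0.3984]
orientation: [3.03, -0.829, -0.001]
ft_force: [0.4, 0.0, -0.3]
finger_gap: 0.0003
```

```bash
python3 - <<'E'
from h import *
im=snap('wrist','w1.png'); t=snap('top','t1.png')
plan([(.441,.053,.285,-40)])
print([r for r in red('w',im)],[r for r in red('t',t) if r[0]<100])
E
```

```text
t 3.73 p [0.4415 0.0547 0.3985] yaw -30.4 q [-0.68 -0.16  0.4   1.65  0.06  1.64 -2.39] F [ 0.7 -0.1 -0.6] gap -0.0003
[[np.float64(0.02), np.float64(0.07), np.float64(4.54)], np.float64(0.96)]
[(np.int32(51), array([155.25490196,  23.96078431]), array([146,  23,  19,   3], dtype=int32)), (np.int32(602), array([343.51495017, 185.94850498]), array([328, 171,  35,  34], dtype=int32)), (np.int32(32), array([523.625 , 318.1875]), array([520, 312,   9,  13], dtype=int32)), (np.int32(9), array([493.33333333, 328.55555556]), array([492, 325,   4,   7], dtype=int32)), (np.int32(14), array([529.07142857, 328.85714286]), array([528, 326,   4,   7], dtype=int32))] []
```

View pics/w1.png

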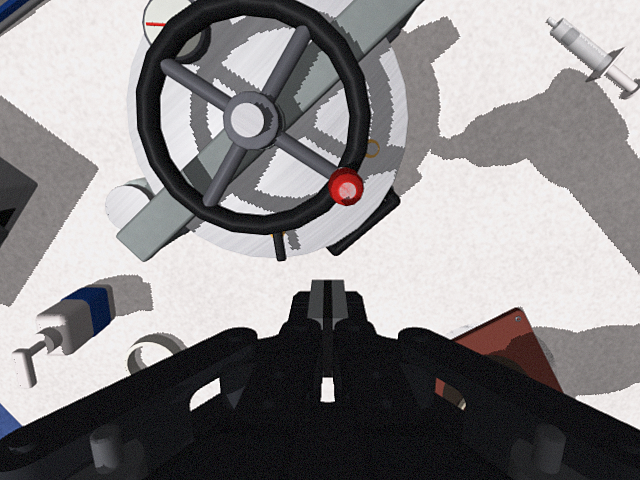

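View pics/t1.png

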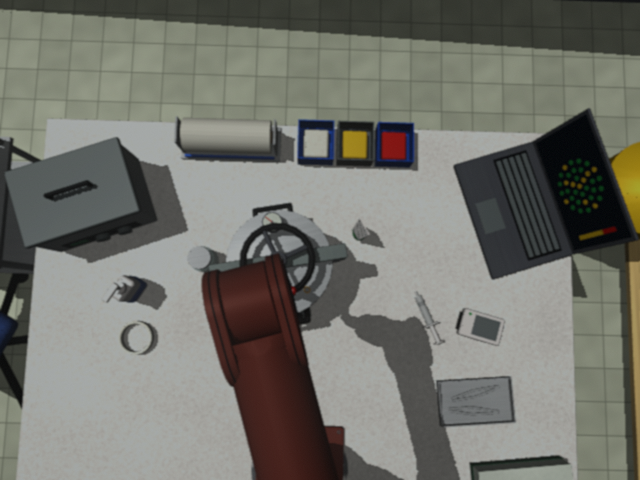

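The wrist picture is sharp: hub near (251,120), handle top near (346,186), closed pads around (328,290). I'll use it to refine the positions.

```bash
cat >> h.py <<'E'
def wray(p,rv,u,v,z):
    m=cam('wrist');T=m['T_tool_cam'];R=Ro.from_rotvec(rv).as_matrix()
    d=R@T[:3,:3]@np.linalg.solve(m['intrinsics'],[u,v,1.]);o=R@T[:3,3]+p
    return o+d*(z-o[2])/d[2]
def wproj(p,rv,X):
    m=cam('wrist');T=m['T_tool_cam'];R=Ro.from_rotvec(rv).as_matrix()
    x=T[:3,:3].T@(R.T@(np.array(X)-p)-T[:3,3]);x=m['intrinsics']@x;return x[:2]/x[2]
def look(f):
    s=robot.state();im=snap('wrist',f);p,rv=s['eef_pos'],s['orientation']
    rs=[r for r in red('w',im) if r[0]>60];
    return p,rv,im,rs
E
python3 - <<'E'
from h import *
p,rv,im,rs=look('w2.png')
print(rs[0])
from scipy.optimize import minimize
G=cv2.GaussianBlur(im.astype(np.float32).mean(2),(0,0),1)
th=np.linspace(0,2*np.pi,90,endpoint=False)
def cost(c):
    s=0
    for r in(.073,.078,.083):
        P=np.array([wproj(p,rv,[c[0]+r*np.cos(t),c[1]+r*np.sin(t),.267]) for t in th],np.float32)
        s+=np.minimum(cv2.remap(G,P[None,:,0],P[None,:,1],1,borderMode=1),100).mean()
    return s
c0=C0;r=minimize(cost,c0,method='Nelder-Mead',options=dict(initial_simplex=[c0,c0+[.006,0],c0+[0,.006]]));print('rim',r.x,r.fun)
print('hub',wray(p,rv,251,120,.287))
# handle: best circle fit from model: project cylinder silhouette
a=im.astype(int);m=((a[...,0]>90)&(a[...,0]>1.6*a[...,1])).astype(np.uint8)
k,l,st,cc=cv2.connectedComponentsWithStats(m)
i=l[int(rs[0][1][1]),int(rs[0][1][0])]; i=max(range(1,k),key=lambda j:st[j,4] if abs(cc[j][0]-346)<30 and abs(cc[j][1]-186)<30 else 0)
M=(l==i).astype(np.uint8);cn=cv2.findContours(M,0,1)[0];M=cv2.drawContours(M*0,cn,-1,1,-1);print(M.sum(),st[i])
def sil(h,rr):
    P=[wproj(p,rv,[h[0]+rr*np.cos(t),h[1]+rr*np.sin(t),z]) for t in th[::3] for z in(.274,.326)]
    H=cv2.convexHull(np.array(P,np.float32));o=np.zeros((480,640),np.uint8);cv2.fillPoly(o,[np.round(H*16).astype(int)],1,shift=4);return o
f=lambda h:(sil(h[:2],h[2])!=M).sum()
h0=np.array([.467,.0274,.0108]);q=minimize(f,h0,method='Nelder-Mead',options=dict(initial_simplex=[h0,h0+[.004,0,0],h0+[0,.004,0],h0+[0,0,.001]]));print(q.x,q.fun)
d=q.x[:2]-r.x;print(np.hypot(*d),np.degrees(np.arctan2(d[1],d[0])))
E
```

```text
(np.int32(594), array([345.04545455, 184.67340067]), array([330, 170,  35,  34], dtype=int32))
rim [0.53734509 0.05882594] 103.49263763427734
hub [0.53577123 0.0585687  0.287     ]
607 [330 170  35  34 606]
[0.46850378 0.02480731 0.00930665] 428.0
0.07678797524920519 -153.70325407458645
```

```bash
python3 - <<'E'
from h import *
s=robot.state();p,rv=s['eef_pos'],s['orientation'];print(p,rv)
im=cv2.imread('pics/w2.png')
h=[.4685,.0248];th=np.linspace(0,2*np.pi,40)
for z,c in((.274,(255,0,0)),(.326,(0,255,0))):
    P=np.array([wproj(p,rv,[h[0]+.0108*np.cos(t),h[1]+.0108*np.sin(t),z]) for t in th]);cv2.polylines(im,[np.round(P).astype(int)],True,c,1)
for r in(.07,.086):
    P=np.array([wproj(p,rv,[.5373+r*np.cos(t),.0588+r*np.sin(t),.27]) for t in th]);cv2.polylines(im,[np.round(P).astype(int)],True,(0,255,255),1)
cv2.imwrite('pics/w2o.png',cv2.resize(im[0:240,100:420],None,fx=2.5,fy=2.5))
E
```

```text
[0.44146034 0.05482187 0.39857221] [ 3.03155369e+00 -8.23774582e-01 -5.17384252e-04]
```

View pics/w2o.png

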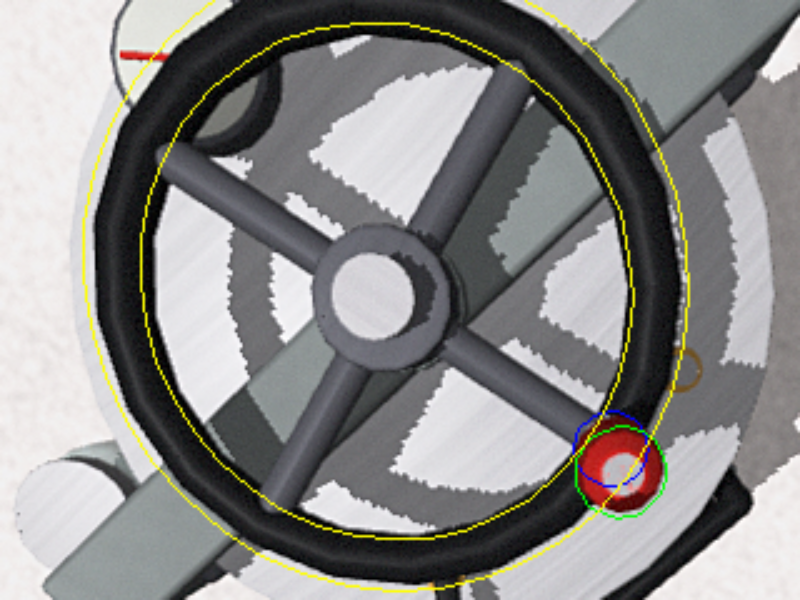

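Emit:
drive_tool --targets '[[[0, 0, 1.0], 0.3, 0], [[0, 0, 2.2], 0.5, 0], [[0, 0, 3.4], 0.5, 0], [[0, 0, 4.3], 0.5, 0], [[0, 0, 4.5], 0.5, 0], [[0, 0, 4.5], 0.5, 0]]'

```text
t: 4.53
eef_pos: [0.4417, 0.0547, 0.2867]
orientation: [-2.992, 0.958, -0.0]
ft_force: [-0.3, 0.2, 0.2]
finger_gap: 0.0002
```

```bash
cat >> h.py <<'E'
C=np.array([.537,.0595])
def F(ang,yaw,off=0,rc=.0215,z=.285,sgn=1):
    """finger pose for handle at angle ang(deg), pushing face +x(sgn 1)/-x; off>0 behind"""
    H=C+.078*np.array([np.cos(np.radians(ang)),np.sin(np.radians(ang))])
    n=sgn*np.array([np.cos(np.radians(yaw)),np.sin(np.radians(yaw))])
    return (*(H-(rc+off)*n),z,yaw)
E
python3 - <<'E'
from h import *
snap('wrist','w3.png')
plan([F(206,-35,.004),F(206,-35,0),F(206,-35,-.002),F(209,-34)])
E
```

```text
t 4.58 p [0.442  0.0546 0.2872] yaw -35.5 q [-0.67 -0.15  0.4   1.86  0.06  1.42 -2.47] F [ 0.6  1.1 -0.3] gap 0.0
[[np.float64(0.47), np.float64(0.39), np.float64(0.09)], np.float64(-0.05)]
[[np.float64(0.63), np.float64(0.38), np.float64(0.09)], np.float64(-0.05)]
[[np.float64(0.71), np.float64(0.38), np.float64(0.09)], np.float64(-0.05)]
[[np.float64(0.78), np.float64(0.47), np.float64(0.09)], np.float64(-0.15)]
```

View pics/w3.png

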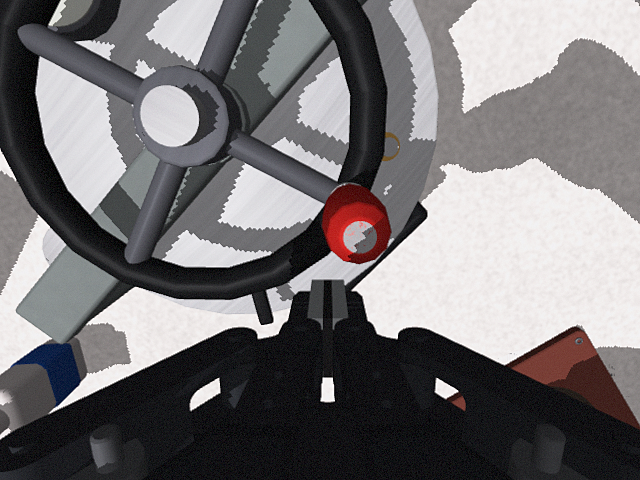

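The handle top is at (358,237), ahead of the fingers (col 328) and a little to the right, which matches the plan. Next step is to centre on it and make contact.

Emit:
drive_tool --targets '[[[0, 0.2, 0.1], 0, 0], [[0.2, 0.4, 0.1], 0, 0], [[0.4, 0.4, 0.1], 0, 0], [[0.5, 0.4, 0.1], 0, 0]]'

```text
t: 5.08
eef_pos: [0.4464, 0.0386, 0.284]
orientation: [-2.991, 0.961, -0.0]
ft_force: [0.2, 0.2, 0.7]
finger_gap: 0.0003
```

Emit:
drive_tool --targets '[[[0.05, 0, 0], 0, 0], [[0.1, 0, 0], 0, 0]]'

```text
t: 5.32
eef_pos: [0.4481, 0.0376, 0.2838]
orientation: [2.991, -0.959, -0.0]
ft_force: [0.2, 0.2, -0.3]
finger_gap: -0.0001
```

Emit:
drive_tool --targets '[[[0.05, 0, 0], 0, 0], [[0.1, 0, 0], 0, 0]]'

```text
t: 5.58
eef_pos: [0.4496, 0.0367, 0.2838]
orientation: [-2.991, 0.958, 0.002]
ft_force: [-3.8, 3.2, 0.6]
finger_gap: 0.0003
```

```bash
python3 - <<'E'
from h import *
snap('wrist','w4.png')
plan([F(206,-35,0),F(209,-34),F(212,-33)])
E
```

```text
t 5.62 p [0.4497 0.0366 0.2838] yaw -35.5 q [-0.65 -0.13  0.43  1.86  0.06  1.41 -2.42] F [-4.6  2.8  1.5] gap 0.0002
[[np.float64(-0.04), np.float64(-0.02), np.float64(-0.05)], np.float64(-0.05)]
[[np.float64(0.11), np.float64(0.07), np.float64(-0.05)], np.float64(-0.15)]
[[np.float64(0.26), np.float64(0.15), np.float64(-0.05)], np.float64(-0.25)]
```

View pics/w4.png

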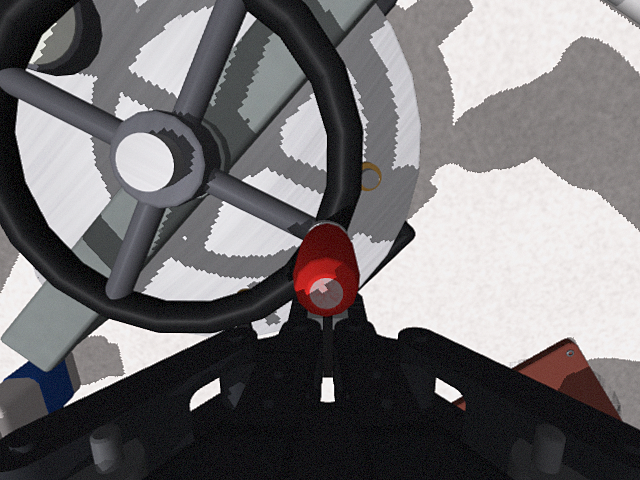

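Contact matches the model: about 5 N, with the handle centred at col 326. Starting the turn.

```bash
cat >> h.py <<'E'
def seg(a0,a1,n=8,y0=None,sgn=1,z=.285,rc=.0215):
    yf=y0 or (lambda a:-35+.85*(a-206))
    plan([F(a,yf(a),sgn=sgn,z=z,rc=rc) for a in np.linspace(a0,a1,n+1)[1:]])
E
python3 -c "
from h import *
seg(206,230)"
```

```text
t 5.62 p [0.4497 0.0366 0.2838] yaw -35.5 q [-0.65 -0.13  0.43  1.86  0.06  1.41 -2.42] F [-4.6  2.8  1.5] gap 0.0002
[[np.float64(0.11), np.float64(0.09), np.float64(-0.05)], np.float64(-0.31)]
[[np.float64(0.26), np.float64(0.19), np.float64(-0.05)], np.float64(-0.56)]
[[np.float64(0.42), np.float64(0.29), np.float64(-0.05)], np.float64(-0.82)]
[[np.float64(0.58), np.float64(0.38), np.float64(-0.05)], np.float64(-1.07)]
[[np.float64(0.75), np.float64(0.46), np.float64(-0.05)], np.float64(-1.33)]
[[np.float64(0.92), np.float64(0.53), np.float64(-0.05)], np.float64(-1.58)]
[[np.float64(1.09), np.float64(0.59), np.float64(-0.05)], np.float64(-1.84)]
[[np.float64(1.26), np.float64(0.64), np.float64(-0.05)], np.float64(-2.09)]
```

Emit:
drive_tool --targets '[[[0.1, 0.1, 0], -0.3, 0], [[0.25, 0.2, 0], -0.55, 0], [[0.4, 0.3, 0], -0.8, 0], [[0.6, 0.4, 0], -1.05, 0], [[0.75, 0.45, 0], -1.3, 0], [[0.9, 0.55, 0], -1.6, 0], [[1.1, 0.6, 0], -1.85, 0], [[1.25, 0.65, 0], -2.1, 0]]'

```text
t: 6.62
eef_pos: [0.4656, 0.0047, 0.2838]
orientation: [-3.116, 0.396, 0.002]
ft_force: [-4.6, 2.3, 2.9]
finger_gap: 0.0001
```

```bash
python3 -c "
from h import *
snap('wrist','w5.png')
seg(230,262)"
```

```text
t 6.67 p [0.4659 0.0043 0.2838] yaw -14.4 q [-0.65 -0.11  0.51  1.83  0.05  1.41 -1.97] F [-4.3  1.3  3.1] gap 0.0001
[[np.float64(0.2), np.float64(0.1), np.float64(-0.05)], np.float64(-0.32)]
[[np.float64(0.41), np.float64(0.23), np.float64(-0.05)], np.float64(-0.66)]
[[np.float64(0.63), np.float64(0.33), np.float64(-0.05)], np.float64(-1.0)]
[[np.float64(0.85), np.float64(0.43), np.float64(-0.05)], np.float64(-1.34)]
[[np.float64(1.08), np.float64(0.51), np.float64(-0.05)], np.float64(-1.68)]
[[np.float64(1.31), np.float64(0.57), np.float64(-0.05)], np.float64(-2.02)]
[[np.float64(1.55), np.float64(0.61), np.float64(-0.05)], np.float64(-2.36)]
[[np.float64(1.79), np.float64(0.64), np.float64(-0.05)], np.float64(-2.7)]
```

View pics/w5.png

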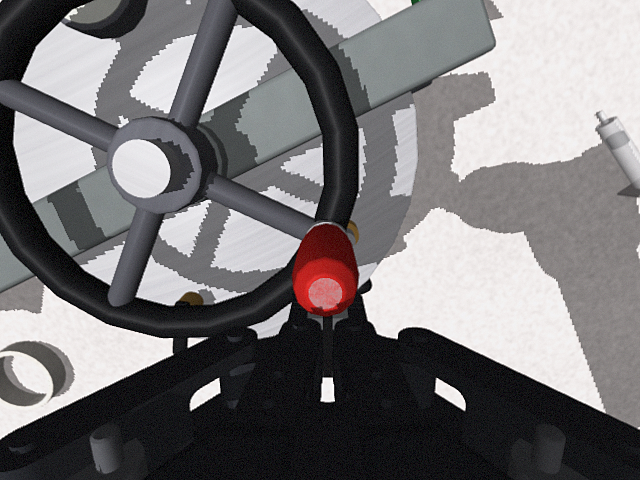

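The handle follows and stays centred (col 326), and the yoke shows the wheel has turned. Carrying on.

Emit:
drive_tool --targets '[[[0.2, 0.1, 0], -0.3, 0], [[0.4, 0.25, 0], -0.65, 0], [[0.65, 0.35, 0], -1.0, 0], [[0.85, 0.45, 0], -1.35, 0], [[1.1, 0.5, 0], -1.7, 0], [[1.3, 0.55, 0], -2.0, 0], [[1.55, 0.6, 0], -2.35, 0], [[1.8, 0.65, 0], -2.7, 0]]'

```text
t: 7.68
eef_pos: [0.5052, -0.0229, 0.2839]
orientation: [3.123, 0.341, -0.002]
ft_force: [-4.7, -0.4, 2.9]
finger_gap: 0.0002
```

```bash
python3 -c "
from h import *
seg(262,294)"
```

```text
t 7.67 p [ 0.5052 -0.0229  0.2839] yaw 12.5 q [-0.63 -0.01  0.59  1.75  0.01  1.4  -1.39] F [-4.7 -0.4  2.9] gap 0.0002
[[np.float64(0.21), np.float64(0.1), np.float64(-0.05)], np.float64(-0.35)]
[[np.float64(0.43), np.float64(0.21), np.float64(-0.05)], np.float64(-0.69)]
[[np.float64(0.65), np.float64(0.3), np.float64(-0.05)], np.float64(-1.03)]
[[np.float64(0.88), np.float64(0.37), np.float64(-0.05)], np.float64(-1.37)]
[[np.float64(1.11), np.float64(0.43), np.float64(-0.05)], np.float64(-1.71)]
[[np.float64(1.34), np.float64(0.47), np.float64(-0.05)], np.float64(-2.05)]
[[np.float64(1.58), np.float64(0.5), np.float64(-0.05)], np.float64(-2.39)]
[[np.float64(1.81), np.float64(0.51), np.float64(-0.05)], np.float64(-2.73)]
```

Emit:
drive_tool --targets '[[[0.2, 0.1, 0], -0.35, 0], [[0.45, 0.2, 0], -0.7, 0], [[0.65, 0.3, 0], -1.05, 0], [[0.9, 0.35, 0], -1.35, 0], [[1.1, 0.45, 0], -1.7, 0], [[1.35, 0.45, 0], -2.05, 0], [[1.6, 0.5, 0], -2.4, 0], [[1.8, 0.5, 0], -2.75, 0]]'

```text
t: 8.68
eef_pos: [0.5521, -0.0263, 0.284]
orientation: [2.952, 1.072, -0.001]
ft_force: [-3.4, -2.7, 3.4]
finger_gap: -0.0
```

```bash
python3 -c "
from h import *
snap('wrist','w6.png')
seg(294,326,z=.286)"
```

```text
t 8.72 p [ 0.5525 -0.0259  0.2839] yaw 40.1 q [-0.59  0.11  0.61  1.65 -0.06  1.4  -0.84] F [-3.9 -2.4  2. ] gap -0.0002
[[np.float64(0.21), np.float64(0.08), np.float64(-0.08)], np.float64(-0.31)]
[[np.float64(0.43), np.float64(0.17), np.float64(-0.08)], np.float64(-0.65)]
[[np.float64(0.66), np.float64(0.25), np.float64(-0.08)], np.float64(-0.99)]
[[np.float64(0.88), np.float64(0.31), np.float64(-0.08)], np.float64(-1.33)]
[[np.float64(1.11), np.float64(0.35), np.float64(-0.08)], np.float64(-1.67)]
[[np.float64(1.35), np.float64(0.37), np.float64(-0.08)], np.float64(-2.01)]
[[np.float64(1.58), np.float64(0.38), np.float64(-0.09)], np.float64(-2.35)]
[[np.float64(1.81), np.float64(0.38), np.float64(-0.09)], np.float64(-2.69)]
```

View pics/w6.png

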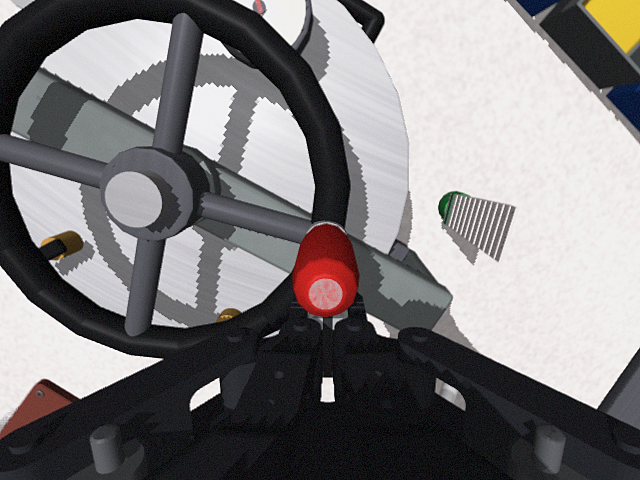

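Still centred on the handle (col 326).

Emit:
drive_tool --targets '[[[0.2, 0.1, -0.05], -0.3, 0], [[0.45, 0.15, -0.05], -0.65, 0], [[0.65, 0.25, -0.05], -1.0, 0], [[0.9, 0.3, -0.05], -1.35, 0], [[1.1, 0.35, -0.05], -1.65, 0], [[1.35, 0.35, -0.05], -2.0, 0], [[1.6, 0.4, -0.05], -2.35, 0], [[1.8, 0.4, -0.05], -2.7, 0]]'

```text
t: 9.72
eef_pos: [0.5929, -0.0052, 0.2847]
orientation: [2.621, 1.73, -0.003]
ft_force: [-2.6, -4.6, -0.5]
finger_gap: -0.0001
```

```bash
python3 -c "
from h import *
seg(326,358,z=.286)"
```

```text
t 9.72 p [ 0.5929 -0.0052  0.2847] yaw 66.9 q [-0.54  0.21  0.56  1.55 -0.11  1.42 -0.37] F [-2.6 -4.6 -0.5] gap -0.0001
[[np.float64(0.27), np.float64(0.08), np.float64(-0.05)], np.float64(-0.35)]
[[np.float64(0.49), np.float64(0.15), np.float64(-0.05)], np.float64(-0.69)]
[[np.float64(0.72), np.float64(0.2), np.float64(-0.05)], np.float64(-1.03)]
[[np.float64(0.95), np.float64(0.24), np.float64(-0.06)], np.float64(-1.37)]
[[np.float64(1.18), np.float64(0.26), np.float64(-0.06)], np.float64(-1.71)]
[[np.float64(1.41), np.float64(0.27), np.float64(-0.06)], np.float64(-2.05)]
[[np.float64(1.64), np.float64(0.26), np.float64(-0.06)], np.float64(-2.39)]
[[np.float64(1.86), np.float64(0.23), np.float64(-0.06)], np.float64(-2.73)]
```

Emit:
drive_tool --targets '[[[0.25, 0.1, -0.05], -0.35, 0], [[0.5, 0.15, -0.05], -0.7, 0], [[0.7, 0.2, -0.05], -1.05, 0], [[0.95, 0.25, -0.05], -1.35, 0], [[1.2, 0.25, -0.05], -1.7, 0], [[1.4, 0.25, -0.05], -2.05, 0], [[1.65, 0.25, -0.05], -2.4, 0], [[1.85, 0.25, -0.05], -2.75, 0]]'

```text
t: 10.72
eef_pos: [0.6169, 0.0348, 0.2857]
orientation: [2.135, 2.303, -0.004]
ft_force: [0.2, -4.9, -2.0]
finger_gap: -0.0
```

```bash
python3 -c "
from h import *
snap('wrist','w7.png')
seg(358,390,z=.287)"
```

```text
t 10.78 p [0.6171 0.0357 0.2856] yaw 94.6 q [-0.52  0.26  0.49  1.48 -0.12  1.43  0.05] F [-0.1 -3.9 -1.7] gap -0.0001
[[np.float64(0.21), np.float64(0.04), np.float64(-0.06)], np.float64(-0.3)]
[[np.float64(0.43), np.float64(0.1), np.float64(-0.06)], np.float64(-0.64)]
[[np.float64(0.65), np.float64(0.13), np.float64(-0.06)], np.float64(-0.98)]
[[np.float64(0.88), np.float64(0.16), np.float64(-0.06)], np.float64(-1.32)]
[[np.float64(1.11), np.float64(0.16), np.float64(-0.06)], np.float64(-1.66)]
[[np.float64(1.33), np.float64(0.15), np.float64(-0.06)], np.float64(-2.0)]
[[np.float64(1.56), np.float64(0.13), np.float64(-0.06)], np.float64(-2.34)]
[[np.float64(1.78), np.float64(0.09), np.float64(-0.06)], np.float64(-2.68)]
```

View pics/w7.png

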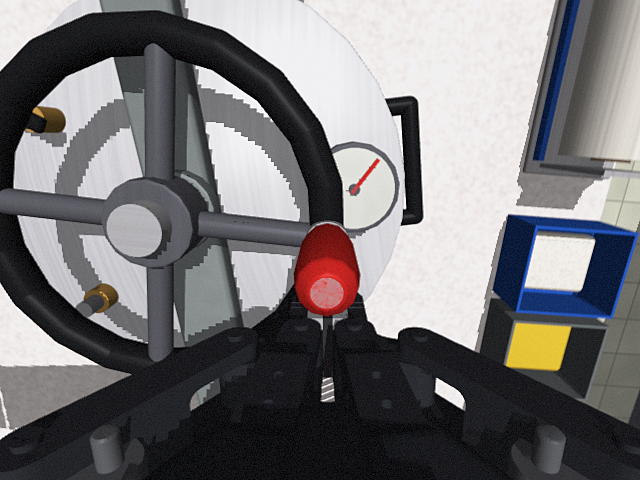

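Emit:
drive_tool --targets '[[[0.2, 0.05, -0.05], -0.3, 0], [[0.45, 0.1, -0.05], -0.65, 0], [[0.65, 0.15, -0.05], -1.0, 0], [[0.9, 0.15, -0.05], -1.3, 0], [[1.1, 0.15, -0.05], -1.65, 0], [[1.35, 0.15, -0.05], -2.0, 0], [[1.55, 0.15, -0.05], -2.35, 0], [[1.8, 0.1, -0.05], -2.7, 0]]'

```text
t: 11.78
eef_pos: [0.6164, 0.0799, 0.2872]
orientation: [1.539, 2.737, -0.002]
ft_force: [2.5, -4.5, -2.0]
finger_gap: -0.0001
```

```bash
python3 -c "
from h import *
seg(390,418,z=.287)"
```

```text
t 11.78 p [0.6164 0.0799 0.2872] yaw 121.3 q [-0.53  0.26  0.4   1.47 -0.1   1.43  0.43] F [ 2.5 -4.5 -2. ] gap -0.0001
[[np.float64(0.21), np.float64(0.03), np.float64(0.01)], np.float64(-0.31)]
[[np.float64(0.41), np.float64(0.06), np.float64(0.01)], np.float64(-0.6)]
[[np.float64(0.6), np.float64(0.08), np.float64(0.01)], np.float64(-0.9)]
[[np.float64(0.8), np.float64(0.08), np.float64(0.0)], np.float64(-1.2)]
[[np.float64(0.99), np.float64(0.08), np.float64(0.0)], np.float64(-1.5)]
[[np.float64(1.19), np.float64(0.06), np.float64(0.0)], np.float64(-1.79)]
[[np.float64(1.38), np.float64(0.04), np.float64(0.0)], np.float64(-2.09)]
[[np.float64(1.57), np.float64(-0.0), np.float64(0.0)], np.float64(-2.39)]
```

```bash
echo 'law2=lambda a:121.3+.73*(a-390)'>>h.py; python3 -c "
from h import *
seg(390,422,z=.2875,y0=law2)"
```

```text
t 11.78 p [0.6164 0.0799 0.2872] yaw 121.3 q [-0.53  0.26  0.4   1.47 -0.1   1.43  0.43] F [ 2.5 -4.5 -2. ] gap -0.0001
[[np.float64(0.24), np.float64(0.02), np.float64(-0.01)], np.float64(-0.29)]
[[np.float64(0.46), np.float64(0.05), np.float64(-0.01)], np.float64(-0.58)]
[[np.float64(0.68), np.float64(0.06), np.float64(-0.01)], np.float64(-0.88)]
[[np.float64(0.9), np.float64(0.05), np.float64(-0.02)], np.float64(-1.17)]
[[np.float64(1.12), np.float64(0.03), np.float64(-0.02)], np.float64(-1.46)]
[[np.float64(1.34), np.float64(-0.0), np.float64(-0.02)], np.float64(-1.75)]
[[np.float64(1.55), np.float64(-0.05), np.float64(-0.02)], np.float64(-2.04)]
[[np.float64(1.76), np.float64(-0.11), np.float64(-0.02)], np.float64(-2.34)]
```

Emit:
drive_tool --targets '[[[0.25, 0, 0], -0.3, 0], [[0.45, 0.05, 0], -0.6, 0], [[0.7, 0.05, 0], -0.9, 0], [[0.9, 0.05, 0], -1.15, 0], [[1.1, 0.05, 0], -1.45, 0], [[1.35, 0, 0], -1.75, 0], [[1.55, -0.05, 0], -2.05, 0], [[1.75, -0.1, 0], -2.35, 0]]'

```text
t: 12.78
eef_pos: [0.5913, 0.117, 0.2874]
orientation: [0.946, 2.995, -0.001]
ft_force: [4.5, -3.7, -1.9]
finger_gap: 0.0002
```

```bash
python3 -c "
from h import *
snap('wrist','w8.png')
seg(422,454,z=.2875,y0=law2)"
```

```text
t 12.82 p [0.5909 0.1178 0.2875] yaw 145.1 q [-0.55  0.21  0.33  1.52 -0.07  1.42  0.75] F [ 3.6 -1.8 -2.6] gap 0.0002
[[np.float64(0.16), np.float64(-0.04), np.float64(-0.0)], np.float64(-0.24)]
[[np.float64(0.38), np.float64(-0.05), np.float64(-0.0)], np.float64(-0.54)]
[[np.float64(0.59), np.float64(-0.07), np.float64(-0.0)], np.float64(-0.83)]
[[np.float64(0.8), np.float64(-0.1), np.float64(-0.0)], np.float64(-1.12)]
[[np.float64(1.01), np.float64(-0.15), np.float64(-0.0)], np.float64(-1.41)]
[[np.float64(1.21), np.float64(-0.21), np.float64(-0.0)], np.float64(-1.7)]
[[np.float64(1.41), np.float64(-0.29), np.float64(-0.0)], np.float64(-2.0)]
[[np.float64(1.6), np.float64(-0.38), np.float64(-0.0)], np.float64(-2.29)]
```

View pics/w8.png

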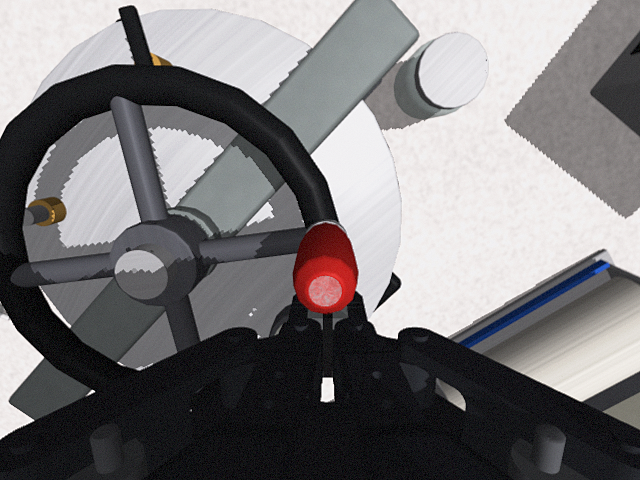

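Still good (handle at 325,290).

Emit:
drive_tool --targets '[[[0.15, -0.05, 0], -0.25, 0], [[0.4, -0.05, 0], -0.55, 0], [[0.6, -0.05, 0], -0.85, 0], [[0.8, -0.1, 0], -1.1, 0], [[1.0, -0.15, 0], -1.4, 0], [[1.2, -0.2, 0], -1.7, 0], [[1.4, -0.3, 0], -2.0, 0], [[1.6, -0.4, 0], -2.3, 0]]'

```text
t: 13.82
eef_pos: [0.5526, 0.1326, 0.2878]
orientation: [0.327, 3.124, 0.001]
ft_force: [4.4, -0.5, -3.0]
finger_gap: 0.0
```

```bash
python3 -c "
from h import *
seg(454,486,z=.2875,y0=law2)"
```

```text
t 13.82 p [0.5526 0.1326 0.2878] yaw 168.0 q [-0.56  0.14  0.27  1.6  -0.04  1.41  1.08] F [ 4.4 -0.5 -3. ] gap 0.0
[[np.float64(0.21), np.float64(-0.02), np.float64(0.01)], np.float64(-0.29)]
[[np.float64(0.42), np.float64(-0.05), np.float64(0.01)], np.float64(-0.58)]
[[np.float64(0.62), np.float64(-0.11), np.float64(0.01)], np.float64(-0.87)]
[[np.float64(0.81), np.float64(-0.17), np.float64(0.01)], np.float64(-1.17)]
[[np.float64(1.01), np.float64(-0.25), np.float64(0.01)], np.float64(-1.46)]
[[np.float64(1.19), np.float64(-0.34), np.float64(0.01)], np.float64(-1.75)]
[[np.float64(1.37), np.float64(-0.45), np.float64(0.01)], np.float64(-2.04)]
[[np.float64(1.53), np.float64(-0.56), np.float64(0.01)], np.float64(-2.33)]
```

Emit:
drive_tool --targets '[[[0.2, 0, 0], -0.3, 0], [[0.4, -0.05, 0], -0.6, 0], [[0.6, -0.1, 0], -0.85, 0], [[0.8, -0.15, 0], -1.15, 0], [[1.0, -0.25, 0], -1.45, 0], [[1.2, -0.35, 0], -1.75, 0], [[1.35, -0.45, 0], -2.05, 0], [[1.55, -0.55, 0], -2.35, 0]]'

```text
t: 14.82
eef_pos: [0.512, 0.1276, 0.2879]
orientation: [-0.316, 3.124, 0.001]
ft_force: [6.4, 0.3, -2.6]
finger_gap: -0.0003
```

```bash
python3 -c "
from h import *
snap('wrist','w9.png')
seg(486,518,z=.2875,y0=law2)"
```

```text
t 14.88 p [0.5114 0.1274 0.2879] yaw -168.3 q [-0.55  0.05  0.24  1.69 -0.01  1.4   1.46] F [ 4.4 -0.7 -2.6] gap -0.0002
[[np.float64(0.17), np.float64(-0.08), np.float64(0.02)], np.float64(-0.26)]
[[np.float64(0.36), np.float64(-0.15), np.float64(0.02)], np.float64(-0.55)]
[[np.float64(0.55), np.float64(-0.23), np.float64(0.02)], np.float64(-0.84)]
[[np.float64(0.72), np.float64(-0.32), np.float64(0.02)], np.float64(-1.14)]
[[np.float64(0.89), np.float64(-0.42), np.float64(0.02)], np.float64(-1.43)]
[[np.float64(1.06), np.float64(-0.54), np.float64(0.02)], np.float64(-1.72)]
[[np.float64(1.21), np.float64(-0.66), np.float64(0.02)], np.float64(-2.01)]
[[np.float64(1.35), np.float64(-0.8), np.float64(0.02)], np.float64(-2.3)]
```

View pics/w9.png

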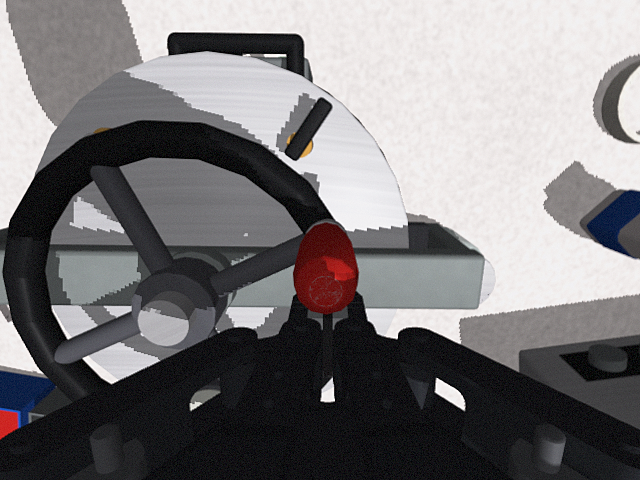

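Still centred; now in the last quarter.

Emit:
drive_tool --targets '[[[0.15, -0.1, 0], -0.25, 0], [[0.35, -0.15, 0], -0.55, 0], [[0.55, -0.25, 0], -0.85, 0], [[0.7, -0.3, 0], -1.15, 0], [[0.9, -0.4, 0], -1.45, 0], [[1.05, -0.55, 0], -1.7, 0], [[1.2, -0.65, 0], -2.0, 0], [[1.35, -0.8, 0], -2.3, 0]]'

```text
t: 15.88
eef_pos: [0.4829, 0.1021, 0.288]
orientation: [-0.932, 2.998, 0.002]
ft_force: [4.9, 3.6, -1.6]
finger_gap: 0.0002
```

```bash
python3 -c "
from h import *
seg(518,546,z=.2875,y0=law2)"
```

```text
t 15.88 p [0.4829 0.1021 0.288 ] yaw -145.4 q [-0.54 -0.02  0.24  1.76  0.    1.4   1.87] F [ 4.9  3.6 -1.6] gap 0.0002
[[np.float64(0.2), np.float64(-0.09), np.float64(0.02)], np.float64(-0.27)]
[[np.float64(0.35), np.float64(-0.18), np.float64(0.02)], np.float64(-0.53)]
[[np.float64(0.5), np.float64(-0.27), np.float64(0.02)], np.float64(-0.78)]
[[np.float64(0.64), np.float64(-0.36), np.float64(0.02)], np.float64(-1.04)]
[[np.float64(0.77), np.float64(-0.47), np.float64(0.02)], np.float64(-1.3)]
[[np.float64(0.89), np.float64(-0.58), np.float64(0.02)], np.float64(-1.55)]
[[np.float64(1.01), np.float64(-0.71), np.float64(0.02)], np.float64(-1.81)]
[[np.float64(1.12), np.float64(-0.83), np.float64(0.02)], np.float64(-2.06)]
```

Emit:
drive_tool --targets '[[[0.2, -0.1, 0], -0.25, 0], [[0.35, -0.2, 0], -0.55, 0], [[0.5, -0.25, 0], -0.8, 0], [[0.65, -0.35, 0], -1.05, 0], [[0.75, -0.45, 0], -1.3, 0], [[0.9, -0.6, 0], -1.55, 0], [[1.0, -0.7, 0], -1.8, 0], [[1.1, -0.85, 0], -2.05, 0]]'

```text
t: 16.88
eef_pos: [0.4721, 0.0696, 0.2881]
orientation: [-1.451, 2.783, 0.003]
ft_force: [3.6, 6.0, -1.1]
finger_gap: -0.0004
```

```bash
python3 -c "
from h import *
snap('wrist','w10.png')
im=snap('top','t10.png');print([r for r in red('t',im) if r[0]<100])
im=snap('scene','s10.png');print([r for r in red('t',im) if 320<r[1][0]<380])
seg(546,562,z=.2875,y0=law2)"
```

```text
[]
[(np.int32(540), array([375.80740741,  28.86296296]), array([360,  11,  31,  30], dtype=int32)), (np.int32(42), array([357.26190476,  26.52380952]), array([356,  14,   3,  23], dtype=int32)), (np.int32(20), array([378.65, 115.4 ]), array([373, 114,  13,   3], dtype=int32)), (np.int32(28), array([344.96428571, 200.35714286]), array([341, 199,   9,   5], dtype=int32)), (np.int32(29), array([370.37931034, 204.75862069]), array([364, 202,  14,   6], dtype=int32))]
t 17.02 p [0.4721 0.069  0.2881] yaw -125.1 q [-0.52 -0.06  0.27  1.79  0.01  1.41  2.28] F [ 2.4  3.4 -0.1] gap 0.0004
[[np.float64(0.09), np.float64(-0.04), np.float64(0.02)], np.float64(-0.17)]
[[np.float64(0.17), np.float64(-0.09), np.float64(0.02)], np.float64(-0.32)]
[[np.float64(0.25), np.float64(-0.15), np.float64(0.02)], np.float64(-0.46)]
[[np.float64(0.32), np.float64(-0.21), np.float64(0.02)], np.float64(-0.61)]
[[np.float64(0.39), np.float64(-0.27), np.float64(0.02)], np.float64(-0.75)]
[[np.float64(0.46), np.float64(-0.34), np.float64(0.02)], np.float64(-0.9)]
[[np.float64(0.53), np.float64(-0.4), np.float64(0.02)], np.float64(-1.05)]
[[np.float64(0.6), np.float64(-0.47), np.float64(0.02)], np.float64(-1.19)]
```

View pics/w10.png

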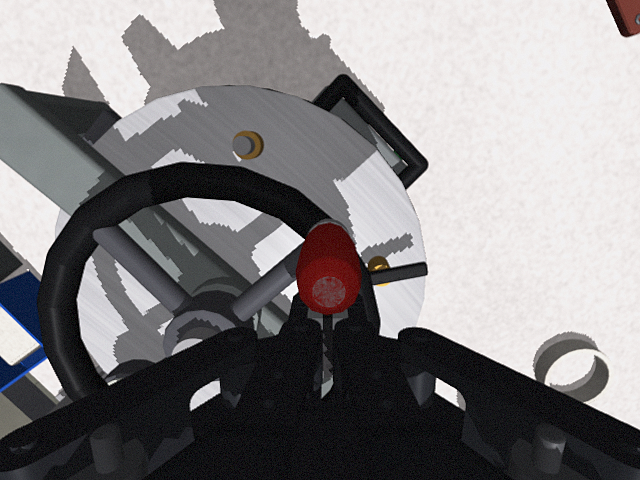

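View pics/s10.png

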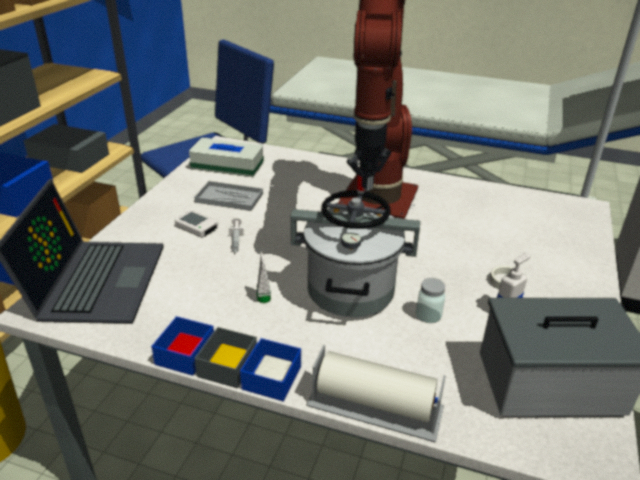

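Moving to about 4° short. Then I'll retreat, wind the wrist back to the first viewing pose and compare with the starting picture before finishing.

Emit:
drive_tool --targets '[[[0.1, -0.05, 0], -0.15, 0], [[0.15, -0.1, 0], -0.3, 0], [[0.25, -0.15, 0], -0.45, 0], [[0.3, -0.2, 0], -0.6, 0], [[0.4, -0.25, 0], -0.75, 0], [[0.45, -0.35, 0], -0.9, 0], [[0.5, -0.4, 0], -1.0, 0], [[0.55, -0.45, 0], -1.1, 0]]'

```text
t: 18.02
eef_pos: [0.4733, 0.0518, 0.2881]
orientation: [-1.71, 2.633, 0.003]
ft_force: [2.1, 5.6, -0.2]
finger_gap: 0.0002
```

Emit:
drive_tool --targets '[[[-0.2, 0, 0], 0, 0], [[-0.6, 0, -0.1], 0, 0], [[-0.6, 0, -1.5], 0, 0], [[-0.6, 0, -3.0], 0, 0], [[-0.6, 0, -4.3], 0, 0], [[-0.6, 0, -4.5], 0, 0]]'

```text
t: 18.77
eef_pos: [0.4801, 0.0642, 0.4022]
orientation: [-1.708, 2.634, -0.001]
ft_force: [0.2, -0.4, -0.3]
finger_gap: 0.0005
```

```bash
python3 -c "
from h import *
plan([(.4415,.0548,.3985,-30.4)])"
```

```text
t 18.77 p [0.4801 0.0642 0.4022] yaw -114.1 q [-0.53 -0.06  0.29  1.56  0.02  1.63  2.48] F [ 0.2 -0.4 -0.3] gap 0.0005
[[np.float64(0.97), np.float64(1.26), np.float64(0.14)], np.float64(-8.37)]
```

Emit:
drive_tool --targets '[[[0.2, 0.3, 0], 1, 0], [[0.4, 0.6, 0], 2, 0], [[0.6, 0.9, 0.1], 3, 0], [[0.8, 1.1, 0.1], 4, 0], [[1.0, 1.25, 0.15], 5, 0], [[1.0, 1.25, 0.15], 6, 0], [[1.0, 1.25, 0.15], 7, 0], [[1.0, 1.25, 0.15], 8, 0]]'

```text
t: 19.77
eef_pos: [0.4404, 0.0538, 0.3954]
orientation: [-0.394, -3.115, 0.001]
ft_force: [0.8, 0.0, -0.6]
finger_gap: -0.0003
```

Emit:
drive_tool --targets '[[[0, 0, 0], 1, 0], [[0, 0, 0], 2, 0], [[0, 0, 0], 3, 0], [[0, 0, 0], 4, 0], [[0, 0, 0], 5, 0], [[0, 0, 0], 6, 0], [[0, 0, 0], 7, 0], [[0, 0, 0], 8, 0]]'

```text
t: 20.78
eef_pos: [0.4404, 0.0537, 0.3953]
orientation: [-2.305, -2.134, 0.003]
ft_force: [0.7, -0.1, -0.1]
finger_gap: -0.0
```

Emit:
drive_tool --targets '[[[0, 0, 0], 1, 0], [[0, 0, 0], 2, 0], [[0, 0, 0], 3, 0], [[0, 0, 0], 4, 0], [[0, 0, 0], 5, 0], [[0, 0, 0], 6, 0], [[0, 0, 0], 7, 0], [[0, 0, 0], 8, 0]]'

```text
t: 21.78
eef_pos: [0.4404, 0.0538, 0.3953]
orientation: [3.138, 0.153, -0.003]
ft_force: [-0.5, 0.3, 0.2]
finger_gap: -0.0002
```

```bash
python3 -c "
from h import *
plan([(.4415,.0548,.3985,-30.4)])"
```

```text
t 21.77 p [0.4404 0.0538 0.3953] yaw 5.6 q [-0.24 -0.13  0.02  1.64  0.    1.63 -1.7 ] F [-0.5  0.3  0.2] gap -0.0002
[[np.float64(0.05), np.float64(-0.04), np.float64(-0.13)], np.float64(3.6)]
```

Emit:
drive_tool --targets '[[[0.05, 0, -0.1], 1, 0], [[0.05, -0.05, -0.15], 2, 0], [[0.05, -0.05, -0.15], 3, 0], [[0.05, -0.05, -0.15], 3.6, 0], [[0.05, -0.05, -0.15], 3.6, 0], [[0.05, -0.05, -0.15], 3.6, 0]]'

```text
t: 22.52
eef_pos: [0.4417, 0.055, 0.3996]
orientation: [3.035, -0.811, -0.001]
ft_force: [-0.4, -0.3, -0.7]
finger_gap: -0.0003
```

```bash
python3 -c "
from h import *
plan([(.4415,.0548,.3985,-30.4)])
s=robot.state()
im=snap('wrist','w11.png')
a=cv2.imread('pics/w2.png');b=cv2.imread('pics/w11.png')
for n,i in(('a',a),('b',b)):
    print([ (r[0],r[1].round(1)) for r in red('w',i[:,:,::-1]) if r[0]>300])
cv2.imwrite('pics/cmp.png',cv2.addWeighted(a,.5,b,.5,0))
# after hub
"
```

```text
t 22.52 p [0.4417 0.055  0.3996] yaw -29.9 q [-0.2  -0.12 -0.02  1.63 -0.    1.64 -2.31] F [-0.4 -0.3 -0.7] gap -0.0003
[[np.float64(-0.0), np.float64(0.01), np.float64(0.04)], np.float64(0.05)]
[(np.int32(594), array([345. , 184.7]))]
[(np.int32(565), array([338. , 196.2]))]
```

View pics/cmp.png

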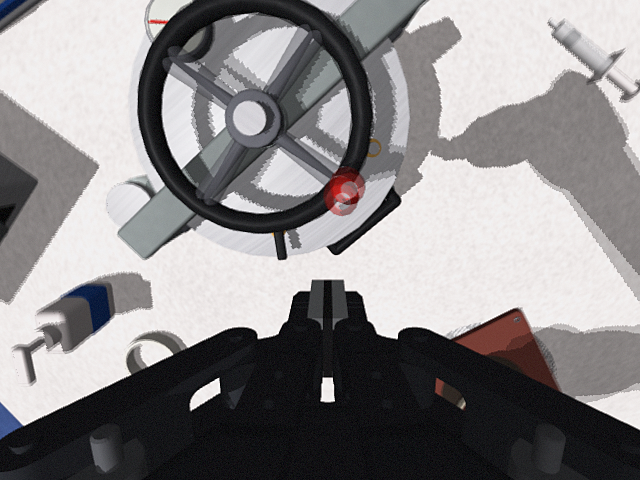

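```bash
cat > ang.py <<'E'
from h import *
def hang(f,p,rv,zc=.318):
    im=cv2.imread(f)[:,:,::-1]
    r=max([r for r in red('w',im) if 250<r[1][0]<420 and r[1][1]<300],key=lambda r:r[0])
    X=wray(p,rv,*r[1],zc);d=X[:2]-np.array([.5373,.0588]);return X.round(4),np.hypot(*d).round(4),np.degrees(np.arctan2(d[1],d[0])).round(2)
E
python3 -c "
from ang import *
print(hang('pics/w2.png',np.array([.44146,.05482,.39857]),np.array([3.03155369e+00,-8.23774582e-01,-5.17384252e-04])))
s=robot.state();print(hang('pics/w11.png',s['eef_pos'],s['orientation'],.321))
plan([F(200,-34,.012),F(202,-34),F(206,-35)])
"
```

```text
(array([0.4704, 0.0253, 0.318 ]), np.float64(0.0749), np.float64(-153.39))
(array([0.467 , 0.0328, 0.321 ]), np.float64(0.0749), np.float64(-159.66))
t 22.57 p [0.4417 0.0549 0.3997] yaw -30.0 q [-0.2  -0.12 -0.02  1.63 -0.    1.64 -2.31] F [-0.1  0.   0. ] gap -0.0
[[np.float64(-0.13), np.float64(0.23), np.float64(4.59)], np.float64(0.4)]
[[np.float64(0.43), np.float64(0.33), np.float64(4.59)], np.float64(0.4)]
[[np.float64(0.61), np.float64(0.44), np.float64(4.59)], np.float64(0.5)]
```

The wheel is 6.3° short of the start, with the rest of the scene unchanged. I'll go down on the same path as before and finish in small steps.

Emit:
drive_tool --targets '[[[-0.2, 0, 0.9], 0.3, 0], [[-0.3, 0, 2.1], 0.5, 0], [[-0.3, 0, 3.3], 0.55, 0], [[-0.3, 0, 4.2], 0.55, 0], [[-0.3, 0, 4.4], 0.55, 0], [[-0.3, 0, 4.4], 0.55, 0]]'

```text
t: 23.32
eef_pos: [0.4354, 0.0587, 0.2905]
orientation: [-2.992, 0.959, -0.0]
ft_force: [0.7, -0.4, -0.2]
finger_gap: 0.0002
```

```bash
python3 -c "
from ang import *
s=robot.state();snap('wrist','w12.png');print(hang('pics/w12.png',s['eef_pos'],s['orientation'],.321))
p3=np.array([.4418,.0547,.2870]);y=np.radians(-35.5)
rv3=Ro.from_matrix(np.array([[np.cos(y),np.sin(y),0],[np.sin(y),-np.cos(y),0],[0,0,-1]])).as_rotvec()
print(hang('pics/w3.png',p3,rv3,.318))
plan([F(199.7,-35.5,.004),F(199.7,-35.5),F(202,-35.5),F(204,-35.5),F(205,-35.5),F(206,-35.5)])
"
```

```text
(array([0.4667, 0.0324, 0.321 ]), np.float64(0.0753), np.float64(-159.47))
(array([0.4706, 0.025 , 0.318 ]), np.float64(0.0748), np.float64(-153.16))
t 23.38 p [0.4356 0.0587 0.2909] yaw -35.5 q [-0.2  -0.12 -0.04  1.85 -0.    1.42 -2.42] F [-0.1  0.8  0.3] gap -0.0001
[[np.float64(0.48), np.float64(0.18), np.float64(0.24)], np.float64(-0.0)]
[[np.float64(0.64), np.float64(0.18), np.float64(0.24)], np.float64(-0.0)]
[[np.float64(0.75), np.float64(0.25), np.float64(0.24)], np.float64(-0.0)]
[[np.float64(0.84), np.float64(0.31), np.float64(0.24)], np.float64(-0.0)]
[[np.float64(0.89), np.float64(0.34), np.float64(0.24)], np.float64(-0.0)]
[[np.float64(0.93), np.float64(0.36), np.float64(0.24)], np.float64(-0.0)]
```

View pics/w12.png

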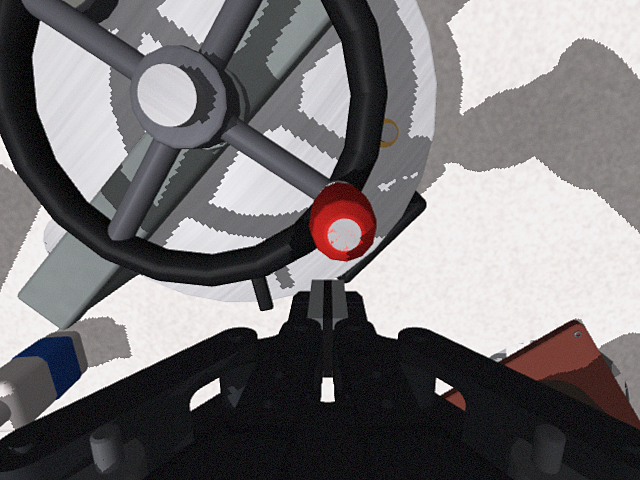

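Emit:
drive_tool --targets '[[[0.2, 0.2, 0.1], 0, 0], [[0.4, 0.2, 0.1], 0, 0], [[0.55, 0.2, 0.1], 0, 0], [[0.65, 0.2, 0.1], 0, 0], [[0.75, 0.25, 0.1], 0, 0], [[0.85, 0.3, 0.1], 0, 0], [[0.85, 0.3, 0.1], 0, 0]]'

```text
t: 24.25
eef_pos: [0.4478, 0.0406, 0.2876]
orientation: [-2.991, 0.959, 0.002]
ft_force: [-3.6, 2.6, 3.0]
finger_gap: 0.0002
```

```bash
python3 -c "
from ang import *
s=robot.state();snap('wrist','w13.png');print(hang('pics/w13.png',s['eef_pos'],s['orientation'],.321))
p3=np.array([.4497,.0366,.2838]);y=np.radians(-35.5)
rv3=Ro.from_matrix(np.array([[np.cos(y),np.sin(y),0],[np.sin(y),-np.cos(y),0],[0,0,-1]])).as_rotvec()
print(hang('pics/w4.png',p3,rv3,.318))
plan([(.4497,.0366,.288,-35.5)])
"
```

```text
(array([0.4689, 0.0278, 0.321 ]), np.float64(0.0752), np.float64(-155.61))
(array([0.4707, 0.0242, 0.318 ]), np.float64(0.0751), np.float64(-152.56))
t 24.3 p [0.4479 0.0406 0.2876] yaw -35.5 q [-0.18 -0.1  -0.01  1.83 -0.    1.41 -2.38] F [-4.   2.9  1.7] gap 0.0
[[np.float64(0.15), np.float64(0.09), np.float64(-0.02)], np.float64(-0.0)]
```

Emit:
drive_tool --targets '[[[0.05, 0.03, 0], 0, 0], [[0.08, 0.05, 0], 0, 0], [[0.08, 0.05, 0], 0, 0]]'

```text
t: 24.68
eef_pos: [0.4488, 0.0383, 0.2876]
orientation: [-2.992, 0.959, 0.001]
ft_force: [-4.2, 3.5, 2.3]
finger_gap: -0.0001
```

```bash
python3 -c "
from ang import *
s=robot.state();snap('wrist','w14.png');print(hang('pics/w14.png',s['eef_pos'],s['orientation'],.321))
plan([(.4497,.0366,.288,-35.5)])
"
```

```text
(array([0.4686, 0.026 , 0.321 ]), np.float64(0.0761), np.float64(-154.51))
t 24.73 p [0.4488 0.0383 0.2876] yaw -35.6 q [-0.18 -0.1  -0.01  1.83 -0.    1.41 -2.37] F [-4.   2.5  1.8] gap -0.0001
[[np.float64(0.07), np.float64(0.04), np.float64(-0.02)], np.float64(-0.01)]
```

About 0.8–1.2° still to go. I'll back off to the first viewing pose for an exact comparison.

Emit:
drive_tool --targets '[[[-0.3, 0, 0], 0, 0], [[-0.6, -0.2, -0.1], -0.1, 0], [[-0.63, -0.43, -1.4], -0.3, 0], [[-0.63, -0.43, -2.8], -0.5, 0], [[-0.63, -0.43, -4.1], -0.51, 0], [[-0.63, -0.43, -4.44], -0.51, 0], [[-0.63, -0.43, -4.44], -0.51, 0]]'

```text
t: 25.6
eef_pos: [0.4427, 0.0561, 0.3985]
orientation: [-3.031, 0.825, -0.001]
ft_force: [-0.2, 0.5, 0.1]
finger_gap: -0.0005
```

```bash
cat > cmpa.py <<'E'
from ang import *
import sys
def run(f):
    s=robot.state();snap('wrist',f);f='pics/'+f
    print(hang('pics/w2.png',np.array([.44146,.05482,.39857]),np.array([3.03155369e+00,-8.23774582e-01,-5.17384252e-04])),hang(f,s['eef_pos'],s['orientation'],.321))
    # spoke-based check: register to w2 by wheel rotation, ECC on image rectified to the wheel plane
    def rect(f,p,rv,z,N=300,W=.1):
        im=cv2.imread(f,0);g=np.linspace(-W,W,N);P=np.array([[wproj(p,rv,[.5373+a,.0588+b,z]) for a in g] for b in g],np.float32)
        return cv2.remap(im,P[...,0],P[...,1],1)
    A=rect('pics/w2.png',np.array([.44146,.05482,.39857]),np.array([3.03155369e+00,-8.23774582e-01,-5.17384252e-04]),.264)
    B=rect(f,s['eef_pos'],s['orientation'],.267)
    n=300;yy,xx=np.mgrid[:n,:n];r=np.hypot(xx-149.5,yy-149.5)*.2/299
    mask=((r<.068)&(r>.024)).astype(np.uint8)*255
    M=np.eye(2,3,dtype=np.float32)
    dark=lambda I:cv2.GaussianBlur(I,(0,0),1.5)
    cc,M=cv2.findTransformECC(dark(A),dark(B),M,cv2.MOTION_EUCLIDEAN,(3,200,1e-6),mask,5)
    print('ecc all',cc,np.degrees(np.arctan2(M[1,0],M[0,0])),M[:,2])
    cv2.imwrite('pics/rect_'+f[5:],np.hstack([A,B]))
E
python3 -c "
from cmpa import *
run('w15.png')
plan([(.4415,.0548,.3985,-30.4)])
"
```

```text
(array([0.4704, 0.0253, 0.318 ]), np.float64(0.0749), np.float64(-153.39)) (array([0.4699, 0.0261, 0.321 ]), np.float64(0.0749), np.float64(-154.1))
ecc all 0.9824642394719458 -0.5286363 [-2.172441   -0.07937718]
t 25.65 p [0.4424 0.056  0.3978] yaw -30.5 q [-0.2  -0.12 -0.02  1.63 -0.    1.63 -2.33] F [-0. -0.  0.] gap 0.0002
[[np.float64(-0.01), np.float64(0.06), np.float64(-0.03)], np.float64(-0.01)]
```

The handle is about 0.7° (1 mm) short of the start, which is within my measuring accuracy, so I'm leaving it there. Moving the arm clear to check from the top camera.

Emit:
drive_tool --targets '[[[-0.5, -0.5, -0.2], 0, 0], [[-1.5, -1.4, -0.2], 0, 0], [[-2.6, -2.4, -0.2], 0, 0], [[-3.7, -3.5, -0.2], 0, 0], [[-4.8, -4.6, -0.2], 0, 0], [[-6.0, -5.7, -0.2], 0, 0], [[-7.0, -6.6, -0.2], 0, 0], [[-7.4, -7.0, -0.2], 0, 0]]'

```text
t: 26.65
eef_pos: [0.3748, 0.2586, 0.4118]
orientation: [-3.017, 0.817, -0.021]
ft_force: [-0.9, -1.0, 1.9]
finger_gap: 0.0001
```

```bash
python3 -c "
from h import *
im=snap('top','t16.png');sc=snap('scene','s16.png')
print([ (r[0],r[1]) for r in red('t',im) if r[0]<100]);print([(r[0],r[1]) for r in red('t',sc) if 330<r[1][0]<370 and 150<r[1][1]<220])
plan([])
print(robot.state()['dq'].round(3))
a=cv2.imread('pics/top0.png');b=cv2.imread('pics/t16.png');cv2.imwrite('pics/td.png',cv2.absdiff(a,b)*2)
"
```

```text
[(np.int32(47), array([289.68085106, 290.57446809]))]
[(np.int32(125), array([351.568, 179.824])), (np.int32(35), array([344.74285714, 200.17142857]))]
t 26.75 p [0.3741 0.2596 0.412 ] yaw -30.3 q [ 0.46 -0.14 -1.01  1.56 -0.12  1.63 -2.65] F [-0.1 -0.1  0.6] gap 0.0002
[-0.13   0.025  0.189  0.009  0.05   0.003  0.001]
```

View pics/t16.png

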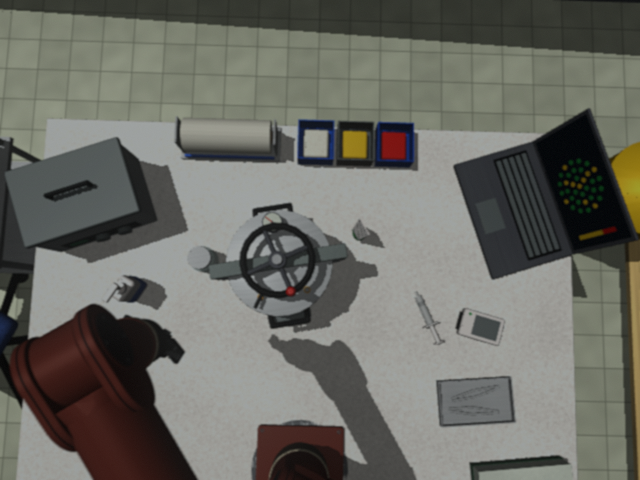

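View pics/td.png

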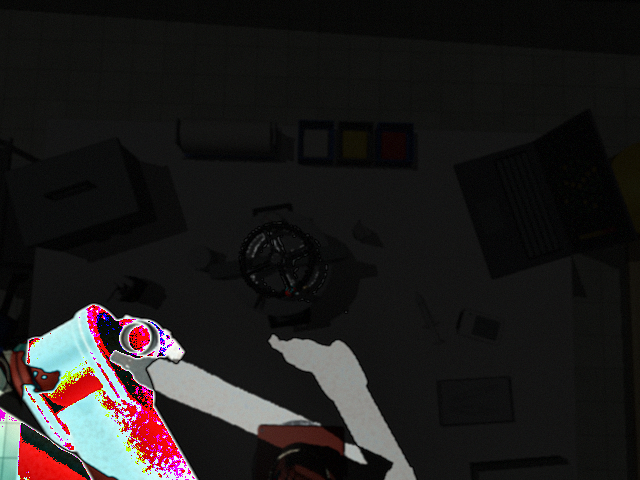

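The top and scene pictures match the start, and no bystander has moved. Joint 7 is sitting at its limit, so I'm easing it off and letting the arm settle.

Emit:
drive_tool --targets '[[[0, 0, 0], -1, 0], [[0, 0, 0], -2, 0], [[0, 0, 0], -3, 0], [[0, 0, 0], -4, 0], [[0, 0, 0], -4, 0], [[0, 0, 0], -4, 0], [[0, 0, 0], -4, 0], [[0, 0, 0], -4, 0]]'

```text
t: 27.75
eef_pos: [0.3758, 0.2571, 0.4123]
orientation: [-3.12, -0.26, -0.03]
ft_force: [0.6, 0.5, 0.0]
finger_gap: -0.0001
```

```bash
python3 -c "
from h import *
plan([]);print(robot.state()['dq'].round(3))
print(robot.hand_in())"
```

```text
t 27.75 p [0.3758 0.2571 0.4123] yaw 9.5 q [ 0.36 -0.13 -0.93  1.56 -0.1   1.63 -1.98] F [0.6 0.5 0. ] gap -0.0001
[ 0.004 -0.    -0.     0.002  0.    -0.001  0.008]
the job is handed in; nothing more can be done
None
```

I pushed the hand wheel anticlockwise through one full turn by its red handle, with the closed fingers. I did it in one long push, then backed off, looked and finished with a short push. The handle was never gripped, and the wheel was not driven the wrong way. The job was handed in at about 28 s, with the arm clear and at rest.

**End position:** the closest comparison, from the wrist camera at the starting viewpoint, puts the handle about 0.7° (1 mm) short of where it began. I left it there rather than risk going past the turn. The top camera shows the handle within 0.5 pixel of its starting place, and the scene camera within about 1 pixel. An in-contact reading had suggested about 1.2° short. An image-alignment check gave 0.5°, but the still background behind the wheel skews that one.

**Everything else:** the top camera shows no movement of the other things wherever the arm was not in the way. The tape roll was partly hidden behind the arm in that last view, but nothing came near it.

**Forces and joints:** the forces I read while pushing were about 4 to 7 N. On the way out, joint 7 read right at its −2.65 rad limit. I turned it back to −1.98 before handing in.

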